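# Change over the capsule caddies

### The arm

A 6-joint arm with a two-finger parallel gripper is mounted at the origin on the work surface. World frame = base frame: x ahead of the robot, y to its left, z up, the work surface at z = 0. Lengths are in m, angles in rad, forces in N, time in s.
With the tool pointing down it reaches from about 0.35 to 0.975 m from the base axis. Payload 4.9 kg.
Tool frame: the origin (TCP) lies at the very end of the fingers, on their centre line; the grasp point (between the pads) lies 19 mm behind it; z points along the fingers, x is the direction in which the jaws open and shut, and the axes are right-handed (so a half turn about z gives the same grasp; the last joint's range is limited). The gripper opens to 85 mm and grips with 20 to 120 N. Pads are 22 mm wide; open, the fingers measure 114 mm over their backs; the gripper's body (76 mm by 85 mm) begins 54 mm behind the grasp point. The pads swing forward as they close: fully open they stand 13 mm farther back than shut.
Start: joints at [-1.287, 0.053, 1.613, -0, 1.476, -0.119], TCP at [0.245, -0.575, 0.231] pointing down, gripper open.
Joint ranges: [-3.01, 3.01], [-1.01, 2.22], [0.06, 2.58], [-1.02, 4.17], [0.09, 2.62], [-3.14, 3.14]. Speed limits (rad/s): [2.57, 2.57, 3.14, 3.14, 3.14, 3.14].

### API

Orientations are given as a rotation vector (axis times angle).
In Python, from station import ctrl, get_image, calibration, job gives the robot as it stands.
- The arm moves only by the tool jog_arm, never from a script. Its argument "deltas" is a list of rows, each a list of 3 entries, a list of its own where there are three numbers: the turn, a rotation vector about the tool's x, y, z in degrees, then the shift along the tool's x, y, z in m, then the finger opening in m, from 0 to 0.0854. In form: [[[ax, ay, az], [tx, ty, tz], gripper], ...]. A call has 1 to 12 rows; each row is the pose to reach, as a shift and turn from the pose commanded when the call began, along the tool's axes at that moment; what a row does not reach only later rows make up. A row lasts 1/12 s, in which the tool goes at most 41.7 mm and 7.16 degrees, less where a joint would pass 70% of its speed; a pose out of reach is approached as far as the arm can. A call with a gripper value outside its range is refused whole. The fingers move at their own pace and stop on an object; "squeeze" is the grip in N (left out, the last holds). Time passes only in rows, so rows that repeat a pose let the fingers close. It gives the time, the measured TCP pose, the force and the opening at its end, in the units of the state.
- ctrl.get_obs(): the state, without advancing time (a new reading comes with each control period).
- get_image(name): name is "scene" or "top" or "wrist"; returns the picture (400x640x3 uint8, red, green, blue); there is no depth.
- calibration(name): a dict with "mtx" (3x3 intrinsics, pixels), "origin" and "rotation" of the camera in the world; the wrist camera has in their place "tool_from_camera" (4x4, takes a point from camera to tool coordinates, whose origin is the TCP and whose axes are the tool frame's). Camera axes: x right, y up, looking along -z (the intrinsics and any distortion apply to the point x, -y, -z); pixel columns grow to the right and rows downward; lengths in m; the calibration is good to about 2 mm. A picture is of the moment at which its call begins: read the wrist's pose just before it. calibration takes no time and is no camera call.
- job.finish_job(): hands the job in, once; it reports no verdict.
The state is a dict: "t": time; "q": joint angles; "dq": joint speeds; "effort": joint torques, N m; "tool_pos": TCP position; "tool_rot": TCP orientation; "contact_force": force on the tool from outside, world axes, zero at the start; "wrist_torque": the same for the moment, N m; "opening": finger opening in m.
Only numpy, scipy, OpenCV 4.12 (cv2) and the standard library are available. Lean on these libraries where they do the work, as an engineer would, in place of code of your own. Each camera call takes 0.05 s, during which the arm holds its last target.

### The job

Change over the two coffee-capsule caddies on the counter: first push the small caddy's open lid over from behind, towards its front, so that it falls shut, then, with a fingertip under its front lip, flip the large caddy's lid up and over until it rests fully open by itself. Only push gently with closed fingers or fingertips: do not pinch or lift either caddy or shove it out of its place, and leave everything else on the counter alone.

Things in the scene. Friction and masses are not known exactly. Their poses are not given: they have to be found in the camera images.
- large_lid (a joint): lid of the LARGE caddy, rad: 0 shut, 1.5708 upright, 1.95 fully open (stop, leaning back). Starts at 0. Damped free hinge without spring or catch: left alone short of upright it falls shut, past upright it falls fully open and rests there. Lid 6 mm wood, 0.11 to 0.22 kg. In the middle of its front edge a flat lip, 90 mm wide and 6 mm thick, juts 30 mm out beyond the caddy's front wall with free space below it; lifting it takes about 1 N
- small_lid (a joint): lid of the SMALL caddy, same kind of hinge and values. Starts fully open (1.95, leaning back away from the robot); pushed forward over upright it falls shut by its own weight. Lid 6 mm wood, 0.06 to 0.11 kg, with a 60 mm wide lip of the same 30 mm length
- large_hinge (a point): middle of the large caddy's hinge line, 95 mm above the counter at the caddy's far top edge; moves with the caddy, not the lid; axes as the caddy's. The hinge line runs along its y and the lid's underside contains it
- large_lip (a point): middle of the lip's front edge, on the lid's underside, 150 mm from the hinge line; at 0 it lies at [-0.15, 0, 0] from large_hinge in caddy axes. Moves and turns with the lid
- small_hinge (a point): the same for the small caddy, 75 mm above the counter
- small_lip (a point): the same for the small lid, 120 mm from its hinge line
- large_caddy: steel box with a wooden lid, 120 (x) x 150 (y) x 95 mm high, 1.7 kg, standing loose on the counter. Origin: centre of its underside; +x points from the front (lip side, towards the robot, turned up to 0.35 rad) to the hinge side, z up
- small_caddy: the same kind of box, 90 (x) x 95 (y) x 75 mm high, 1.3 kg; same axes. The two caddies stand side by side, 0.3 to 0.45 m apart, either one on the left
- dosing_cup: bystander, leave alone: straight steel dosing cup, 58 mm across, 60 mm high; origin at the centre of its underside
- tamper: bystander, leave alone: steel tamper, foot 58 mm across, 80 mm high; origin at the centre of its underside
- milk_jug: bystander, leave alone: steel milk jug with a handle, 76 mm across, 95 mm high; origin at the centre of its underside
- cup: bystander, leave alone: white cup with a handle, 76 mm across, 60 mm high; origin at the centre of its underside
- syrup: bystander, leave alone: amber syrup bottle, 60 mm across, 190 mm high; origin at the centre of its underside
- jar: bystander, leave alone: glass jar, 64 mm across, 90 mm high; origin at the centre of its underside
- spoon: bystander, leave alone: steel spoon lying flat; origin at the middle of its length, underside

How it is judged:
By the outcome, as a careful person would: the job done as asked, in the order asked, and still so for the second after the job is handed in, with the robot touching nothing.
It also fails if it takes over 61 s, if anything falls off the work surface, if the arm or the gripper's body presses on something with over 40 N, if the wrist force passes 120 N, or if a joint passes its speed limit or range.

## Working session

There is one attempt and no reset: what is moved stays moved. The work goes in short steps, Python scripts to look and compute and a tool call to move; the robot and the scene stay as the last step left them, time stands still between calls to the robot, and variables do not carry over. Pictures are saved under pics/ and viewed, and the job is handed in when it is done.

Besides the shell and the picture viewer there is one more tool, called after ">>>" as a command line: name --argument value ..., lists and objects as JSON in quotes. jog_arm: Moves the arm, as the interface text tells. Its arguments: {"type":"object","properties":{"deltas":{"type":"array","items":{"type":"array"}},"squeeze":{"type":"number"}},"required":["deltas"]}

```bash
ls; mkdir -p pics
python3 - <<'E'
from station import ctrl,get_image,calibration
import cv2,numpy as np
np.set_printoptions(precision=4,suppress=True)
o=ctrl.get_obs();print(o)
for n in("scene","top"):
    cv2.imwrite(f"pics/{n}0.png",get_image(n)[:,:,::-1]);print(n,calibration(n))
print(calibration("wrist"))
E
```

```text
pics
{'t': 0.0, 'q': array([-1.287 ,  0.0533,  1.6143,  0.    ,  1.476 , -0.119 ]), 'dq': array([ 0.0001,  0.0007,  0.001 , -0.0005, -0.0017,  0.0001]), 'effort': array([ -0.0019, -39.3683, -37.0181,  -0.0003,   0.007 ,   0.    ]), 'tool_pos': array([ 0.2448, -0.5744,  0.2301]), 'tool_rot': array([-2.6198,  1.7314,  0.0025]), 'contact_force': array([-0.1198,  0.1981, -0.109 ]), 'wrist_torque': array([-0.0056, -0.0309, -0.0426]), 'opening': 0.08544193959659846}
scene {'mtx': array([[478.3115,   0.    , 322.1316],
       [  0.    , 478.3115, 198.6198],
       [  0.    ,   0.    ,   1.    ]]), 'origin': array([ 1.1116, -0.928 ,  1.2907]), 'rotation': array([0.7083, 0.1885, 0.5031])}
top {'mtx': array([[495.4885,   0.    , 326.1878],
       [  0.    , 495.4885, 204.5324],
       [  0.    ,   0.    ,   1.    ]]), 'origin': array([0.2879, 0.0168, 1.4839]), 'rotation': array([ 0.1689, -0.1749, -1.6042])}
{'mtx': array([[308.3254,   0.    , 318.3855],
       [  0.    , 308.3254, 200.1641],
       [  0.    ,   0.    ,   1.    ]]), 'tool_from_camera': array([[ 1.    , -0.0016,  0.    ,  0.0006],
       [-0.0015, -0.9484, -0.3171, -0.0813],
       [ 0.0005,  0.3171, -0.9484, -0.1426],
       [ 0.    ,  0.    ,  0.    ,  1.    ]])}
```

View pics/scene0.png

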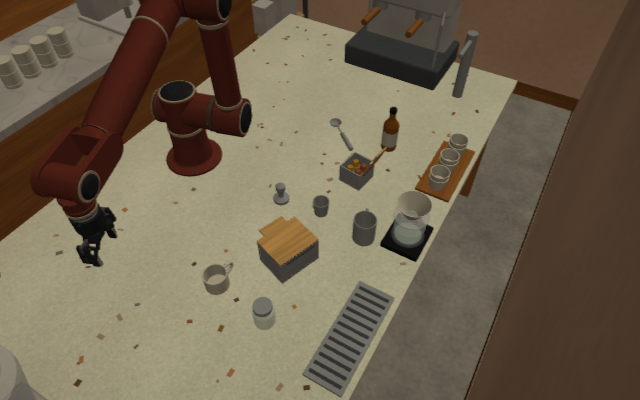

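View pics/top0.png

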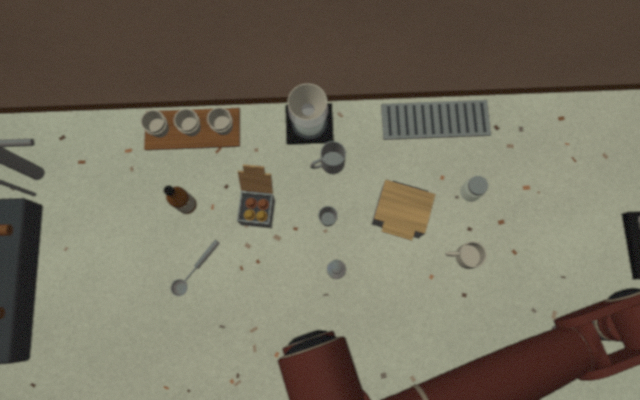

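Run:
```python
import cv2,numpy as np
t=cv2.imread("pics/top0.png");s=cv2.imread("pics/scene0.png")
cv2.imwrite("pics/ct1.png",cv2.resize(t[150:250,215:305],None,fx=6,fy=6,interpolation=cv2.INTER_CUBIC))
cv2.imwrite("pics/ct2.png",cv2.resize(t[165:255,355:455],None,fx=6,fy=6,interpolation=cv2.INTER_CUBIC))
cv2.imwrite("pics/cs1.png",cv2.resize(s[130:200,310:410],None,fx=7,fy=7,interpolation=cv2.INTER_CUBIC))
cv2.imwrite("pics/cs2.png",cv2.resize(s[200:300,240:340],None,fx=6,fy=6,interpolation=cv2.INTER_CUBIC))
```

```text
(no output)
```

View pics/ct1.png

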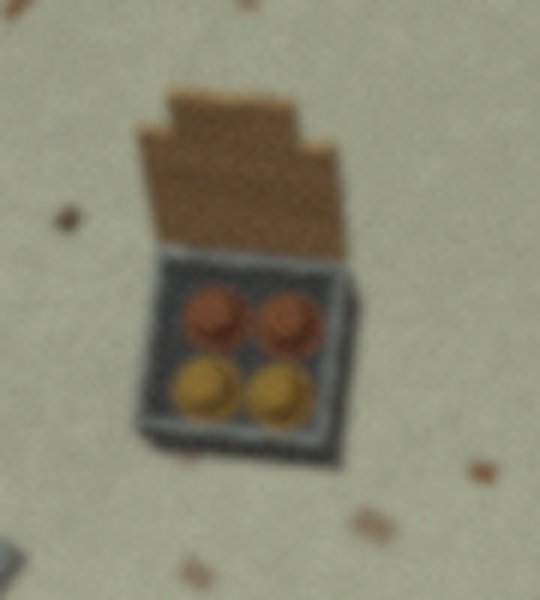

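View pics/ct2.png

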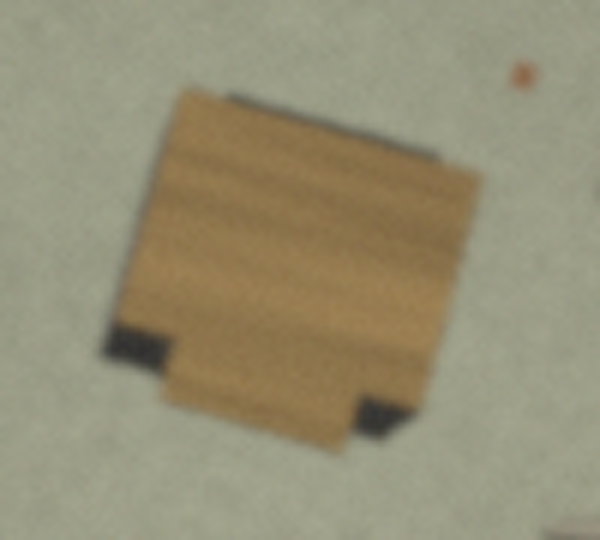

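View pics/cs1.png

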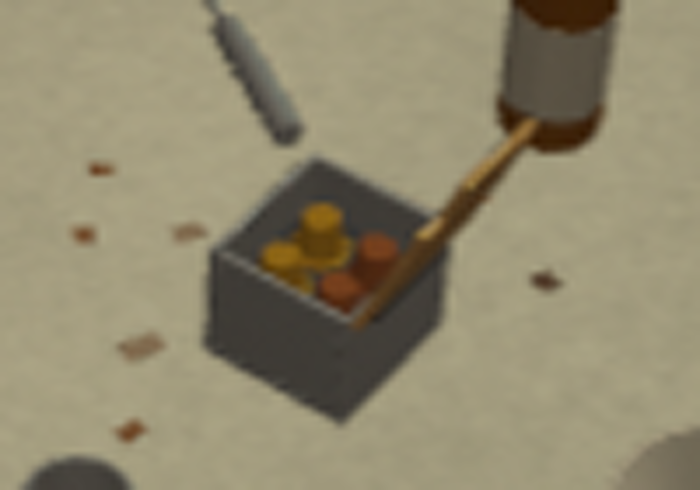

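View pics/cs2.png

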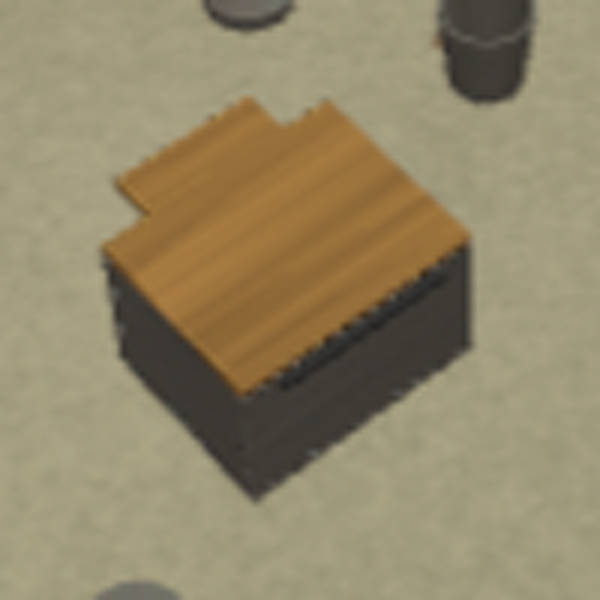

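```bash
cat > h.py <<'E'
import numpy as np,cv2
from scipy.spatial.transform import Rotation as R
from station import ctrl,get_image,calibration
np.set_printoptions(precision=4,suppress=True)
def ray(cam,p):
    c=calibration(cam);K=c["mtx"];Rw=R.from_rotvec(c["rotation"]).as_matrix()
    d=np.linalg.inv(K)@[p[0],p[1],1.];d=np.array([d[0],-d[1],-d[2]])
    return np.array(c["origin"]),Rw@d
def onz(cam,p,z):
    o,d=ray(cam,p);return o+d*(z-o[2])/d[2]
def crop(p,f,ox,oy): return ((p[0]+.5)/f-.5+ox,(p[1]+.5)/f-.5+oy)
def tri(c1,p1,c2,p2):
    o1,d1=ray(c1,p1);o2,d2=ray(c2,p2)
    A=np.stack([d1,-d2],1);s=np.linalg.lstsq(A,o2-o1,rcond=None)[0]
    a=o1+d1*s[0];b=o2+d2*s[1];return (a+b)/2,np.linalg.norm(a-b)
def proj(cam,X):
    c=calibration(cam);Rw=R.from_rotvec(c["rotation"]).as_matrix()
    v=Rw.T@(np.array(X)-c["origin"]);u=c["mtx"]@[v[0],-v[1],-v[2]];return u[:2]/u[2]
E
python3 - <<'E'
from h import *
print("small top")
for p in [(160,247),(350,265),(138,425),(330,440)]: print(onz("top",crop(p,6,215,150),.075))
print("small scene fl?, ")
for n,p in dict(FR=(213,252),BR=(355,325),BL=(443,215),FL=(315,158)).items(): print(n,onz("scene",crop(p,7,310,130),.075 if n!="BR" else .077))
print("large top")
for p in [(188,88),(483,175),(118,325),(420,412),(163,402),(345,452)]: print(onz("top",crop(p,6,355,165),.101))
print("large scene")
for p in [(470,235),(243,392),(103,248),(325,100),(120,182),(248,98)]: print(onz("scene",crop(p,6,240,200),.101))
print("bystanders z")
for n,p,z in [("spoonend",(213,243),0),("spoonbowl",(179,287),0),("syrup cap",(170,190),.19),("syrup base",(186,205),0.03),("jugtop",(333,150),.095),("jughandle",(314,165),.05),("dcup",(327,213),.06),("tamper",(336,266),.08),("jar",(478,186),.09),("cup",(471,253),.06),("dripperL",(289,105),.1),("board",(240,148),.01),("glass",(219,120),.07)]: print(n,onz("top",p,z))
E
```

```text
small top
[0.6507 0.2522 0.075 ]
[0.6379 0.1596 0.075 ]
[0.5627 0.263  0.075 ]
[0.5516 0.1707 0.075 ]
small scene fl?, 
FR [0.5492 0.1752 0.075 ]
BR [0.6373 0.1635 0.077 ]
BL [0.6397 0.2598 0.075 ]
FL [0.5618 0.2648 0.075 ]
large top
[ 0.6614 -0.1702  0.101 ]
[ 0.6127 -0.3084  0.101 ]
[ 0.5468 -0.1294  0.101 ]
[ 0.4995 -0.2688  0.101 ]
[ 0.5091 -0.1483  0.101 ]
[ 0.482 -0.232  0.101]
large scene
[ 0.6569 -0.1654  0.101 ]
[ 0.609  -0.3047  0.101 ]
[ 0.4983 -0.2673  0.101 ]
[ 0.5441 -0.1269  0.101 ]
[ 0.4812 -0.2278  0.101 ]
[ 0.5077 -0.1465  0.101 ]
bystanders z
spoonend [0.511  0.3504 0.    ]
spoonbowl [0.3838 0.4497 0.    ]
syrup cap [0.631  0.4246 0.19  ]
syrup base [0.6249 0.4257 0.03  ]
jugtop [ 0.7583 -0.0214  0.095 ]
jughandle [0.7284 0.0367 0.05  ]
dcup [0.5772 0.0036 0.06  ]
tamper [ 0.4195 -0.0154  0.08  ]
jar [ 0.6333 -0.4376  0.09  ]
cup [ 0.443 -0.406  0.06 ]
dripperL [0.9032 0.1043 0.1   ]
board [0.8054 0.2665 0.01  ]
glass [0.8764 0.3198 0.07  ]
```

```bash
cat >> h.py <<'E'
def cad(name):
    if name=="small": o=np.array([.644,.207,.075]);y=-.125
    else: o=np.array([.635,-.2375,.095]);y=-.333
    return o,R.from_euler("z",y)
def toolR(yaw,tilt):
    # tool y along caddy +x (level part), z down, tilted so that fingers point forward by tilt deg
    y=np.array([np.cos(yaw),np.sin(yaw),0]);z=np.array([0,0,-1.]);x=np.cross(y,z)
    t=np.radians(tilt);z2=np.cos(t)*z+np.sin(t)*y;y2=np.cross(z2,x)
    return R.from_matrix(np.stack([x,y2,z2],1))
def delta(pos,Rt,base=None):
    o=ctrl.get_obs();Rc=R.from_rotvec(o["tool_rot"]);p=o["tool_pos"]
    if base is not None: p,Rc=base
    return np.degrees((Rc.inv()*Rt).as_rotvec()),Rc.inv().apply(np.array(pos)-p)
def show(pos,Rt,base=None):
    a,b=delta(pos,Rt,base);print("turn",np.round(a,1),"shift",np.round(b,4))
E
python3 - <<'E'
from h import *
o,C=cad("small")
print(o+C.apply([.095,0,.0]))
Rt=toolR(-.125,0)
print(tri("top",(308,90),"scene",(413,200)), "dripper-ish")
show([.5,-.19,.33],Rt); show([.738,.195,.33],Rt)
print(np.linalg.norm(delta([.738,.195,.33],Rt)[1]))
E
```

```text
[0.7383 0.1952 0.075 ]
(array([0.882 , 0.0365, 0.219 ]), np.float64(0.023281801601801464)) dripper-ish
turn [  -0.1    0.  -149.8] shift [-0.2538 -0.3855 -0.0993]
turn [  -0.1    0.  -149.8] shift [-0.5147 -0.7553 -0.0987]
0.9193354120569578
```

>>> jog_arm --deltas '[[[0,0,-75],[-0.25,-0.385,-0.1],0],[[0,0,-75],[-0.25,-0.385,-0.1],0],[[0,0,-75],[-0.25,-0.385,-0.1],0],[[0,0,-75],[-0.25,-0.385,-0.1],0],[[0,0,-75],[-0.25,-0.385,-0.1],0],[[0,0,-75],[-0.25,-0.385,-0.1],0],[[0,0,-75],[-0.25,-0.385,-0.1],0],[[0,0,-75],[-0.25,-0.385,-0.1],0],[[0,0,-75],[-0.25,-0.385,-0.1],0],[[0,0,-75],[-0.25,-0.385,-0.1],0],[[0,0,-75],[-0.25,-0.385,-0.1],0],[[0,0,-75],[-0.25,-0.385,-0.1],0]]'

```text
t: 1.1
tool_pos: [0.5034, -0.1899, 0.3327]
tool_rot: [-3.132, -0.232, -0.004]
contact_force: [0.6, -0.4, -0.1]
opening: -0.0001
```

Run:
```python
from h import *
o=ctrl.get_obs();print(o["t"],o["q"],o["tool_pos"],o["opening"],o["contact_force"])
show([.738,.195,.33],toolR(-.125,0))
```

```text
1.1 [-0.5002 -0.197   1.6834  0.0021  1.6533 -0.6478] [ 0.5034 -0.1899  0.3327] -0.00013212015821501284 [ 0.5904 -0.3522 -0.1137]
turn [  0.1  -0.2 -74.4] shift [ 0.2887 -0.3462  0.0036]
```

>>> jog_arm --deltas '[[[0,0,-75],[0.289,-0.346,0.003],0],[[0,0,-75],[0.289,-0.346,0.003],0],[[0,0,-75],[0.289,-0.346,0.003],0],[[0,0,-75],[0.289,-0.346,0.003],0],[[0,0,-75],[0.289,-0.346,0.003],0],[[0,0,-75],[0.289,-0.346,0.003],0],[[0,0,-75],[0.289,-0.346,0.003],0],[[0,0,-75],[0.289,-0.346,0.003],0],[[0,0,-75],[0.289,-0.346,0.003],0],[[0,0,-75],[0.289,-0.346,0.003],0],[[0,0,-75],[0.289,-0.346,0.003],0],[[0,0,-75],[0.289,-0.346,0.003],0]]'

```text
t: 2.1
tool_pos: [0.7399, 0.194, 0.3243]
tool_rot: [-2.343, -2.088, 0.003]
contact_force: [-0.5, -0.7, -1.6]
opening: -0.0001
```

Run:
```python
from h import *
o=ctrl.get_obs();print(o["t"],o["q"],o["tool_pos"],o["opening"],o["contact_force"])
show([.738,.195,.145],toolR(-.125,0))
a=get_image("top");b=get_image("wrist")
cv2.imwrite("pics/b.png",np.vstack([a,b])[:,:,::-1][::1,::1][:, :])
cv2.imwrite("pics/b.png",cv2.resize(np.vstack([a,b]),(480,600))[:,:,::-1])
```

```text
2.1 [ 0.1587  0.3491  1.1226  0.0018  1.6733 -1.2973] [0.7399 0.194  0.3243] -0.00013039345575308514 [-0.4817 -0.7098 -1.5846]
turn [-0.2 -0.   0.6] shift [ 0.0006 -0.0013  0.1793]
```

View pics/b.png

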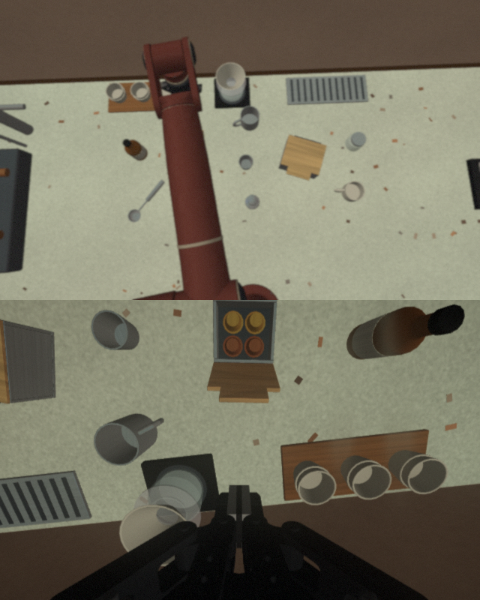

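>>> jog_arm --deltas '[[[0,0,0],[0,0,0.025],0],[[0,0,0],[0,0,0.05],0],[[0,0,0],[0,0,0.08],0],[[0,0,0],[0,0,0.11],0],[[0,0,0],[0,0,0.14],0],[[0,0,0],[0,0,0.165],0],[[0,0,0],[0,0,0.18],0],[[0,0,0],[0,0,0.18],0],[[0,0,0],[0,0,0.18],0]]'

```text
t: 2.95
tool_pos: [0.7384, 0.188, 0.1481]
tool_rot: [-2.353, -2.081, 0.002]
contact_force: [0.2, -0.9, 1.3]
opening: -0.0001
```

Run:
```python
from h import *
o=ctrl.get_obs();print(o["t"],o["tool_pos"],o["contact_force"])
show([.738,.195,.145],toolR(-.125,0))
b=get_image("scene")[100:260,260:480]
cv2.imwrite("pics/c.png",cv2.resize(b,None,fx=3.5,fy=3.5)[:,:,::-1])
```

```text
2.95 [0.7384 0.188  0.1481] [ 0.2297 -0.8773  1.2763]
turn [-0.1  0.   0.2] shift [ 0.0069 -0.0012  0.0031]
```

View pics/c.png

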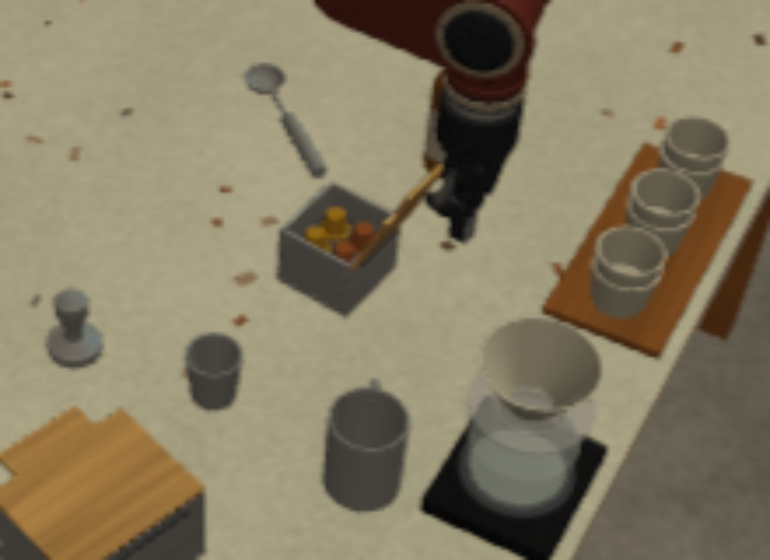

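The closed fingers stand behind the open small lid, clear of it. Next I push it towards its front.

>>> jog_arm --deltas '[[[0,0,0],[0.005,-0.01,0.002],0],[[0,0,0],[0.007,-0.022,0.002],0],[[0,0,0],[0.007,-0.034,0.002],0],[[0,0,0],[0.007,-0.046,0.002],0],[[0,0,0],[0.007,-0.058,0.002],0],[[0,0,0],[0.007,-0.07,0.002],0],[[0,0,0],[0.007,-0.082,0.002],0],[[0,0,0],[0.007,-0.094,0.002],0],[[0,0,0],[0.007,-0.106,0.002],0],[[0,0,0],[0.007,-0.118,0.002],0],[[0,0,0],[0.007,-0.128,0.002],0],[[0,0,0],[0.007,-0.128,0.002],0]]'

```text
t: 4.0
tool_pos: [0.6115, 0.2124, 0.1482]
tool_rot: [2.35, 2.084, 0.003]
contact_force: [0.8, 0.4, 0.4]
opening: 0.0001
```

Run:
```python
from h import *
o=ctrl.get_obs();print(o["t"],o["tool_pos"],o["contact_force"])
b=get_image("scene")[100:260,260:480]
cv2.imwrite("pics/d.png",cv2.resize(b,None,fx=3.5,fy=3.5)[:,:,::-1])
```

```text
4.0 [0.6115 0.2124 0.1482] [0.7988 0.3535 0.4311]
```

View pics/d.png

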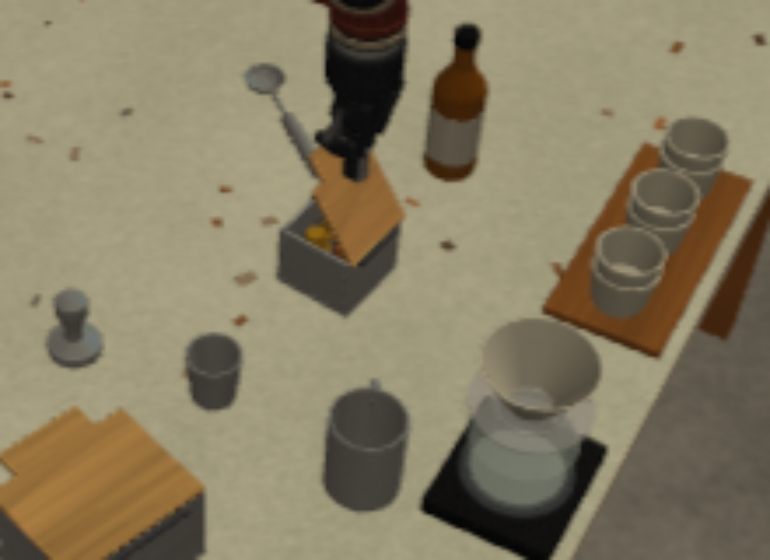

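>>> jog_arm --deltas '[[[0,0,0],[0,0,0],0],[[0,0,0],[0,0,0],0],[[0,0,0],[0,0,0],0],[[0,0,0],[0,0,0],0],[[0,0,0],[0,0,0],0],[[0,0,0],[0,0,-0.03],0],[[0,0,0],[0,0,-0.07],0],[[0,0,0],[0,0,-0.11],0],[[0,0,0],[0,0,-0.15],0],[[0,0,0],[0,0,-0.18],0],[[0,0,0],[0,0,-0.18],0]]'

```text
t: 4.97
tool_pos: [0.6154, 0.2121, 0.3366]
tool_rot: [2.346, 2.078, 0.021]
contact_force: [1.1, -0.9, 1.6]
opening: -0.0
```

Run:
```python
from h import *
o=ctrl.get_obs();print(o["t"],o["tool_pos"],o["contact_force"])
b=get_image("scene")[100:260,260:480]
cv2.imwrite("pics/e.png",cv2.resize(b,None,fx=3.5,fy=3.5)[:,:,::-1])
hL,C=cad("large")
for t in (45,55):
    Rt=toolR(-.333,t); 
    show(hL+C.apply([-.23,0,.12]),Rt)
```

```text
4.9667 [0.6154 0.2121 0.3366] [ 1.1282 -0.8669  1.5761]
turn [-44.3  -5.   11.4] shift [-0.3956 -0.1514  0.1148]
turn [-54.3  -6.1  11.1] shift [-0.3956 -0.1514  0.1148]
```

View pics/e.png

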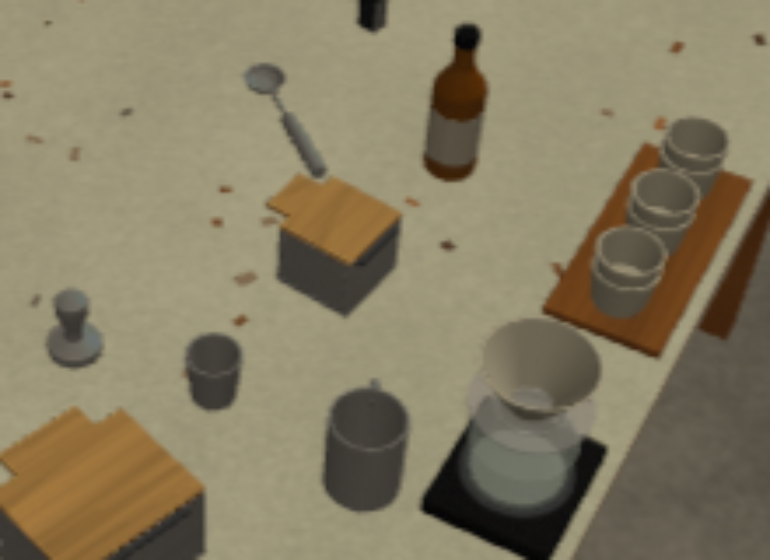

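The small lid is shut and its caddy is where it was. Now to the front of the large caddy, tilting the tool 45°.

Run:
```python
from h import *
hL,C=cad("large")
print(hL+C.apply([-.23,0,.2]))
show(hL+C.apply([-.23,0,.2]),toolR(-.333,45))
```

```text
[ 0.4176 -0.1623  0.295 ]
turn [-44.3  -5.   11.4] shift [-0.3953 -0.1506  0.0348]
```

>>> jog_arm --deltas '[[[-44.3,-5,11.4],[-0.395,-0.151,0.035],0],[[-44.3,-5,11.4],[-0.395,-0.151,0.035],0],[[-44.3,-5,11.4],[-0.395,-0.151,0.035],0],[[-44.3,-5,11.4],[-0.395,-0.151,0.035],0],[[-44.3,-5,11.4],[-0.395,-0.151,0.035],0],[[-44.3,-5,11.4],[-0.395,-0.151,0.035],0],[[-44.3,-5,11.4],[-0.395,-0.151,0.035],0],[[-44.3,-5,11.4],[-0.395,-0.151,0.035],0],[[-44.3,-5,11.4],[-0.395,-0.151,0.035],0],[[-44.3,-5,11.4],[-0.395,-0.151,0.035],0],[[-44.3,-5,11.4],[-0.395,-0.151,0.035],0],[[-44.3,-5,11.4],[-0.395,-0.151,0.035],0]]'

```text
t: 6.02
tool_pos: [0.4265, -0.172, 0.289]
tool_rot: [2.005, 1.418, 0.566]
contact_force: [0.6, 0.3, -0.2]
opening: 0.0002
```

Run:
```python
from h import *
o=ctrl.get_obs();print(o["t"],o["q"],o["tool_pos"],o["contact_force"])
hL,C=cad("large")
print("resid");show(hL+C.apply([-.23,0,.2]),toolR(-.333,45))
print("down");show(hL+C.apply([-.21,0,-.03]),toolR(-.333,45))
b=get_image("scene")
cv2.imwrite("pics/f.png",b[:,:,::-1])
```

```text
6.0167 [-0.6933 -1.0088  2.3828  0.2758  1.0503 -1.9721] [ 0.4265 -0.172   0.289 ] [ 0.6486  0.3271 -0.2099]
resid
turn [-1.2  0.5 -0.2] shift [ 0.0062 -0.0042 -0.0124]
down
turn [-1.2  0.5 -0.2] shift [ 0.0072 -0.149   0.1674]
```

View pics/f.png

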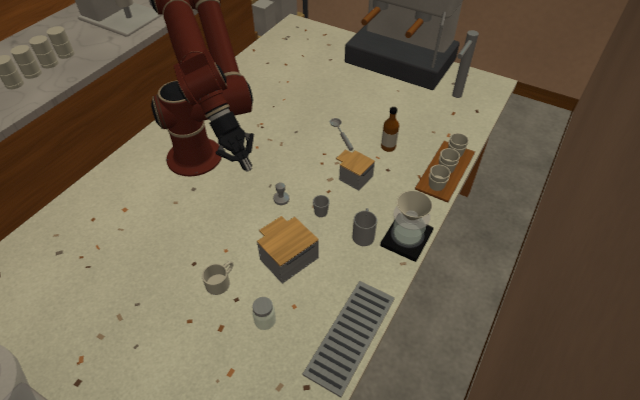

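```bash
cat > kin.py <<'E'
from h import *
from scipy.optimize import least_squares
def fk(q,p):
    a,h,L2,L3,dl,Lt,d=p
    # arm plane: x radial, y left, z up ; rot about +y by angle from vertical
    Ry=lambda t:R.from_euler("y",t);Rz=lambda t:R.from_euler("z",t)
    r=np.array([a,0,h])+Ry(q[1]).apply([0,0,L2])+Ry(q[1]+q[2]+dl).apply([0,0,L3])
    W=Ry(q[1]+q[2])*Rz(S4*q[3])*Ry(q[4])
    r=r+W.apply([0,0,Lt])+np.array([0,d,0])
    T=Rz(q[0])*W*Rz(q[5])
    return Rz(q[0]).apply(r),T
S4=1
E
python3 - <<'E'
import kin;from kin import *
D=[([-1.287,0.0533,1.6143,0,1.476,-.119],[.2448,-.5744,.2301],[-2.6198,1.7314,.0025]),
([-0.5002,-0.197,1.6834,0.0021,1.6533,-0.6478],[0.5034,-0.1899,0.3327],[-3.132,-0.232,-0.004]),
([0.1587,0.3491,1.1226,0.0018,1.6733,-1.2973],[0.7399,0.194,0.3243],[-2.343,-2.088,0.003])]
o=ctrl.get_obs();print(o["dq"]);D.append((list(o["q"]),list(o["tool_pos"]),list(o["tool_rot"])))
for s in (1,-1):
    kin.S4=s
    f=lambda p:np.concatenate([fk(q,p)[0]-x for q,x,_ in D])
    best=min((least_squares(f,[0.05,.3,a,b,0.1*c,.25,.075]) for a in(.3,.45) for b in(.3,.45) for c in(-1,0,1)),key=lambda r:r.cost)
    print(s,best.x,best.fun)
    for q,x,rv in D: print(np.degrees((fk(q,best.x)[1].inv()*R.from_rotvec(rv)).as_rotvec()))
E
```

```text
[ 0.0872 -0.0045 -0.0136 -0.0093 -0.0017  0.016 ]
1 [0.     0.2379 0.4265 0.6173 0.1552 0.2797 0.0742] [-0.  0.  0. -0. -0.  0. -0.  0. -0.  0.  0.  0.]
[  0.0073   0.0011 179.9992]
[  0.0142   0.0263 179.9941]
[  -0.0081    0.0082 -179.9796]
[  0.  -0. 180.]
-1 [-0.0011  0.2665  0.2947  0.6695  0.3855  0.0225  0.0923] [ 0.0139  0.0168 -0.0022  0.0504 -0.0077  0.0019 -0.0219  0.0143  0.0076
 -0.0463 -0.0307 -0.0072]
[  0.0073   0.0011 179.9992]
[ -0.2131   0.3266 179.9738]
[ -0.3022   0.0789 179.999 ]
[  36.0275   15.196  -159.759 ]
```

```bash
cat >> kin.py <<'E'
P=[0,.2379,.4265,.6173,.1552,.2797,.0742]
LO=np.array([-3.01,-1.01,.06,-1.02,.09,-3.14]);HI=np.array([3.01,2.22,2.58,4.17,2.62,3.14])
def ik(pos,Rt,q0):
    def f(q):
        x,T=fk(q,P);T=T*R.from_euler("z",np.pi)
        return np.concatenate([(x-pos)*10,(T.inv()*Rt).as_rotvec()])
    r=least_squares(f,np.clip(q0,LO+.01,HI-.01),bounds=(LO,HI));return r.x,np.abs(r.fun).max()
H=.011
def path(tilt,s=.022,ths=np.radians([0,10,20,30,45,60,75,90,100])):
    """TCP (x,z) from hinge in caddy axes for finger tilt; lip edge lies s from tip corner"""
    t=np.radians(tilt);d=np.array([np.sin(t),-np.cos(t)]);n=np.array([np.cos(t),np.sin(t)])
    out=[]
    for th in ths:
        E=.15*np.array([-np.cos(th),np.sin(th)])
        C=E+s*d if th<np.pi/2-t else (.15-s)*np.array([-np.cos(th),np.sin(th)])
        out.append(C-H*n)
    return np.array(out)
E
python3 - <<'E'
from kin import *
hL,C=cad("large")
q0=ctrl.get_obs()["q"]
for dy in(0,-.15):
  for tilt in(60,50,40,30,20):
    q=q0;row=[]
    for x,z in [(-.22,.1),(-.2,-.035)]+list(path(tilt)):
        q,e=ik(hL+C.apply([x,0,z]),toolR(-.333+dy,tilt),q);row.append((round(e,3),round(q[1],2),round(q[2],2),round(q[3],2),round(q[4],2)))
    print(dy,tilt,[r[0] for r in row],row[1],row[2],row[-1])
E
```

```text
0 60 [np.float64(0.181), np.float64(0.246), np.float64(0.048), np.float64(0.0), np.float64(0.0), np.float64(0.0), np.float64(0.0), np.float64(0.0), np.float64(0.0), np.float64(0.0), np.float64(0.0)] (np.float64(0.246), np.float64(-0.58), np.float64(2.58), np.float64(0.69), np.float64(0.49)) (np.float64(0.048), np.float64(-0.42), np.float64(2.54), np.float64(1.42), np.float64(0.25)) (np.float64(0.0), np.float64(-0.22), np.float64(2.14), np.float64(0.79), np.float64(0.25))
0 50 [np.float64(0.073), np.float64(0.11), np.float64(0.0), np.float64(0.0), np.float64(0.0), np.float64(0.0), np.float64(0.0), np.float64(0.0), np.float64(0.0), np.float64(0.0), np.float64(0.0)] (np.float64(0.11), np.float64(-0.61), np.float64(2.58), np.float64(0.51), np.float64(0.49)) (np.float64(0.0), np.float64(-0.42), np.float64(2.49), np.float64(0.78), np.float64(0.31)) (np.float64(0.0), np.float64(-0.2), np.float64(2.06), np.float64(0.34), np.float64(0.44))
0 40 [np.float64(0.0), np.float64(0.0), np.float64(0.0), np.float64(0.0), np.float64(0.0), np.float64(0.0), np.float64(0.0), np.float64(0.0), np.float64(0.
[... 2906 characters left out ...]
oat64(2.44), np.float64(0.05), np.float64(0.67)) (np.float64(0.0), np.float64(-0.33), np.float64(2.31), np.float64(0.03), np.float64(0.64)) (np.float64(0.0), np.float64(-0.08), np.float64(1.84), np.float64(-0.01), np.float64(0.86))
-0.15 20 [np.float64(0.0), np.float64(0.0), np.float64(0.0), np.float64(0.0), np.float64(0.0), np.float64(0.0), np.float64(0.0), np.float64(0.0), np.float64(0.0), np.float64(0.0), np.float64(0.0)] (np.float64(0.0), np.float64(-0.38), np.float64(2.32), np.float64(0.02), np.float64(0.85)) (np.float64(0.0), np.float64(-0.25), np.float64(2.21), np.float64(0.01), np.float64(0.84)) (np.float64(0.0), np.float64(0.0), np.float64(1.72), np.float64(-0.01), np.float64(1.07))
```

Run:
```python
from kin import *
hL,C=cad("large");Rt=toolR(-.333,40)
print(hL+C.apply([-.22,0,.1]))
show(hL+C.apply([-.22,0,.1]),Rt)
show(hL+C.apply([-.2,0,-.035]),Rt)
```

```text
[ 0.4271 -0.1656  0.195 ]
turn [ 3.9  0.3 -0.1] shift [ 0.0045 -0.0669  0.0671]
turn [ 3.9  0.3 -0.1] shift [ 0.005  -0.1461  0.1782]
```

>>> jog_arm --deltas '[[[4,0,0],[0.002,-0.02,0.02],0],[[4,0,0],[0.004,-0.04,0.04],0],[[4,0,0],[0.004,-0.06,0.06],0],[[4,0,0],[0.004,-0.067,0.067],0],[[4,0,0],[0.004,-0.067,0.067],0],[[4,0,0],[0.004,-0.067,0.067],0]]'

```text
t: 6.57
tool_pos: [0.4287, -0.1631, 0.1973]
tool_rot: [2.049, 1.467, 0.529]
contact_force: [0.5, 0.6, 0.7]
opening: 0.0002
```

Run:
```python
from kin import *
hL,C=cad("large");Rt=toolR(-.333,40)
o=ctrl.get_obs();print(o["t"],o["q"],o["tool_pos"],o["dq"])
show(hL+C.apply([-.22,0,.1]),Rt)
show(hL+C.apply([-.2,0,-.035]),Rt)
```

```text
6.5667 [-0.6512 -0.936   2.4804  0.2506  0.9382 -1.9732] [ 0.4287 -0.1631  0.1973] [-0.0114 -0.0128 -0.0497  0.0018 -0.0031 -0.0017]
turn [0.  0.1 0.3] shift [-0.0028 -0.002   0.0013]
turn [0.  0.1 0.3] shift [-0.0023 -0.0736  0.1175]
```

>>> jog_arm --deltas '[[[0,0,0],[-0.001,-0.015,0.022],0],[[0,0,0],[-0.002,-0.03,0.046],0],[[0,0,0],[-0.002,-0.045,0.07],0],[[0,0,0],[-0.002,-0.06,0.095],0],[[0,0,0],[-0.002,-0.074,0.117],0],[[0,0,0],[-0.002,-0.074,0.117],0],[[0,0,0],[-0.002,-0.074,0.117],0]]'

```text
t: 7.15
tool_pos: [0.4453, -0.1726, 0.0603]
tool_rot: [2.051, 1.465, 0.528]
contact_force: [-1.0, -0.2, 1.0]
opening: -0.0
```

Run:
```python
from kin import *
hL,C=cad("large");Rt=toolR(-.333,40)
o=ctrl.get_obs();print(o["t"],o["q"],o["tool_pos"],o["contact_force"])
show(hL+C.apply([-.2,0,-.035]),Rt)
x,z=path(40,.026)[0];print(x,z)
show(hL+C.apply([x,0,z-.005]),Rt)
a=get_image("top")[150:260,340:460];b=get_image("scene")[180:300,200:340]
cv2.imwrite("pics/g.png",np.vstack([cv2.resize(a,(400,367)),cv2.resize(b,(400,343))])[:,:,::-1][:,:])
cv2.imwrite("pics/g1.png",cv2.resize(b,None,fx=4,fy=4)[:,:,::-1])
cv2.imwrite("pics/g2.png",get_image("wrist")[:,:,::-1])
```

```text
7.15 [-0.6415 -0.6052  2.5543  0.3782  0.5503 -2.1405] [ 0.4453 -0.1726  0.0603] [-0.9543 -0.1566  0.9977]
turn [-0.   0.1  0.2] shift [0.0007 0.0002 0.0005]
-0.14171401102245873 -0.026987819227645357
turn [-0.   0.1  0.2] shift [0.0006 0.0468 0.0356]
```

View pics/g1.png

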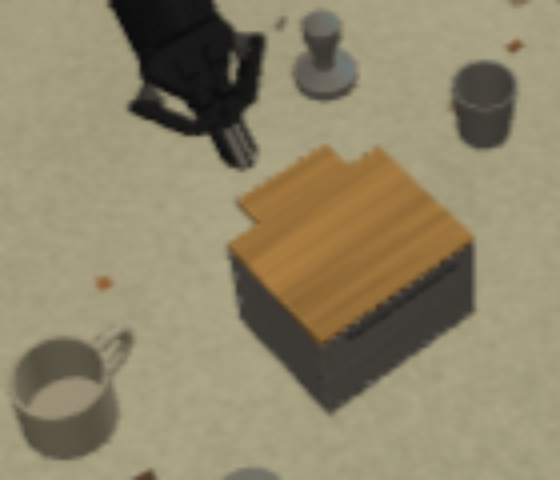

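View pics/g2.png

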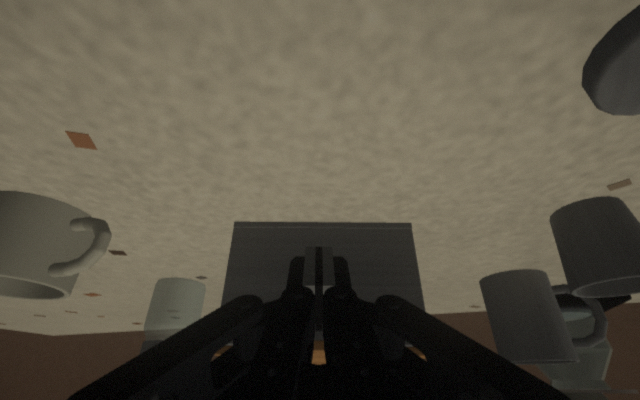

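The fingertip is centred on the large caddy's front, below lip height. Now it slides under the lip.

>>> jog_arm --deltas '[[[0,0,0],[0,0.008,0.006],0],[[0,0,0],[0,0.018,0.014],0],[[0,0,0],[0,0.028,0.022],0],[[0,0,0],[0,0.038,0.029],0],[[0,0,0],[0,0.044,0.033],0],[[0,0,0],[0,0.047,0.035],0],[[0,0,0],[0,0.047,0.035],0]]'

```text
t: 7.88
tool_pos: [0.5014, -0.1926, 0.0656]
tool_rot: [2.047, 1.463, 0.529]
contact_force: [0.3, 1.0, -0.3]
opening: 0.0003
```

Run:
```python
from kin import *
hL,C=cad("large");Rt=toolR(-.333,40)
o=ctrl.get_obs();print(o["t"],o["q"],o["tool_pos"],o["contact_force"])
for th,(x,z) in zip([0,10,20,30,40,50,60,70,80,90,95,100,105],path(40,.026,np.radians([0,10,20,30,40,50,60,70,80,90,95,100,105]))):
    print(th,end=" ");show(hL+C.apply([x,0,z]),Rt)
b=get_image("scene")[180:300,200:340]
cv2.imwrite("pics/i.png",cv2.resize(b,None,fx=5,fy=5)[:,:,::-1])
```

```text
7.8833 [-0.5905 -0.3728  2.4029  0.3766  0.4534 -2.1153] [ 0.5014 -0.1926  0.0656] [ 0.2861  0.9803 -0.3383]
0 turn [0.2 0.2 0.3] shift [ 0.0012  0.001  -0.0024]
10 turn [0.2 0.2 0.3] shift [ 0.0011  0.0195 -0.0208]
20 turn [0.2 0.2 0.3] shift [ 0.0009  0.041  -0.0357]
30 turn [0.2 0.2 0.3] shift [ 0.0008  0.0647 -0.0467]
40 turn [0.2 0.2 0.3] shift [ 0.0006  0.09   -0.0534]
50 turn [0.2 0.2 0.3] shift [ 0.0005  0.1161 -0.0555]
60 turn [0.2 0.2 0.3] shift [ 0.0004  0.1376 -0.0536]
70 turn [0.2 0.2 0.3] shift [ 0.0003  0.1585 -0.0479]
80 turn [0.2 0.2 0.3] shift [ 0.0003  0.178  -0.0387]
90 turn [0.2 0.2 0.3] shift [ 0.0002  0.1957 -0.0262]
95 turn [0.2 0.2 0.3] shift [ 0.0002  0.2036 -0.0189]
100 turn [0.2 0.2 0.3] shift [ 0.0002  0.2109 -0.0109]
105 turn [0.2 0.2 0.3] shift [ 0.0002  0.2175 -0.0023]
```

View pics/i.png

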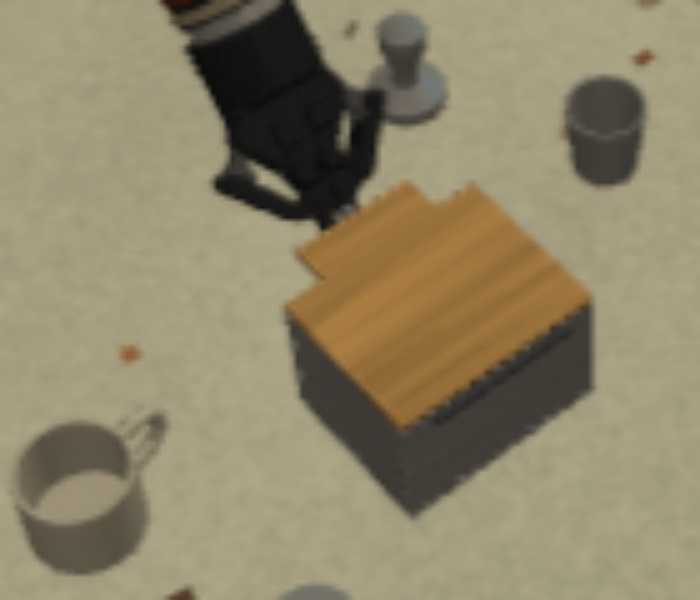

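>>> jog_arm --deltas '[[[0,0,0],[0.001,0.003,-0.005],0],[[0,0,0],[0.001,0.01,-0.012],0],[[0,0,0],[0.001,0.019,-0.021],0],[[0,0,0],[0.001,0.03,-0.029],0],[[0,0,0],[0.001,0.041,-0.036],0],[[0,0,0],[0.001,0.053,-0.042],0],[[0,0,0],[0.001,0.065,-0.047],0],[[0,0,0],[0.001,0.078,-0.051],0],[[0,0,0],[0.001,0.09,-0.054],0],[[0,0,0],[0.001,0.09,-0.054],0]]'

```text
t: 8.77
tool_pos: [0.5356, -0.2031, 0.1674]
tool_rot: [2.044, 1.46, 0.531]
contact_force: [-0.6, 0.0, 0.2]
opening: 0.0001
```

Run:
```python
from kin import *
hL,C=cad("large");Rt=toolR(-.333,40)
o=ctrl.get_obs();print(o["t"],o["q"],o["tool_pos"],o["contact_force"])
A=[40,45,50,55,60,65,70,75,80,85,90,95,100,105]
for th,(x,z) in zip(A,path(40,.026,np.radians(A))):
    print(th,end=" ");show(hL+C.apply([x,0,z]),Rt)
b=get_image("scene")[150:300,200:360]
cv2.imwrite("pics/j.png",cv2.resize(b,None,fx=4,fy=4)[:,:,::-1])
```

```text
8.7667 [-0.5637 -0.4435  2.2632  0.2428  0.6429 -1.9477] [ 0.5356 -0.2031  0.1674] [-0.6046  0.0334  0.2041]
40 turn [0.4 0.2 0.3] shift [ 0.     -0.0031  0.0013]
45 turn [0.4 0.2 0.3] shift [-0.0001  0.0099 -0.0003]
50 turn [0.4 0.2 0.3] shift [-0.0001  0.023  -0.0008]
55 turn [0.4 0.2 0.3] shift [-0.0002  0.0338 -0.0002]
60 turn [0.4 0.2 0.3] shift [-0.0002  0.0445  0.0013]
65 turn [0.4 0.2 0.3] shift [-0.0002  0.055   0.0037]
70 turn [0.4 0.2 0.3] shift [-0.0003  0.0653  0.007 ]
75 turn [0.4 0.2 0.3] shift [-0.0003  0.0753  0.0112]
80 turn [0.4 0.2 0.3] shift [-0.0003  0.0849  0.0163]
85 turn [0.4 0.2 0.3] shift [-0.0003  0.0939  0.0222]
90 turn [0.4 0.2 0.3] shift [-0.0003  0.1025  0.0288]
95 turn [0.4 0.2 0.3] shift [-0.0003  0.1104  0.0362]
100 turn [0.4 0.2 0.3] shift [-0.0003  0.1176  0.0442]
105 turn [0.4 0.2 0.3] shift [-0.0003  0.1242  0.0529]
```

View pics/j.png

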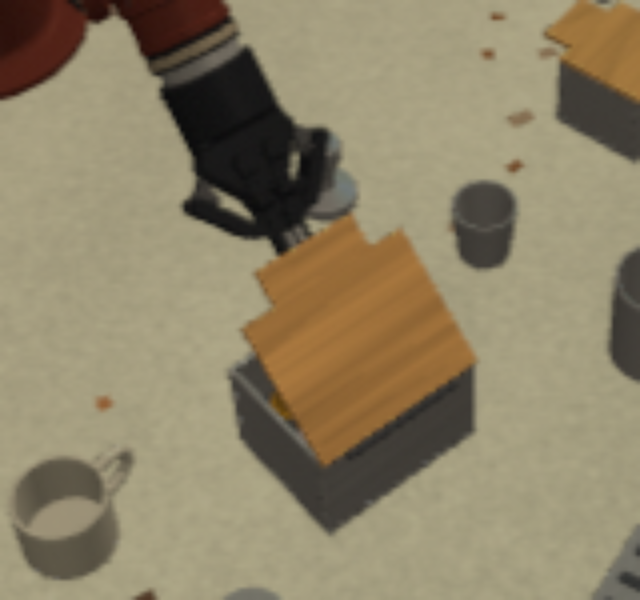

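>>> jog_arm --deltas '[[[0,0,0],[0,0.01,0],0],[[0,0,0],[0,0.021,0],0],[[0,0,0],[0,0.033,0],0],[[0,0,0],[0,0.044,0.001],0],[[0,0,0],[0,0.055,0.004],0],[[0,0,0],[0,0.065,0.007],0],[[0,0,0],[0,0.075,0.011],0],[[0,0,0],[0,0.085,0.016],0],[[0,0,0],[0,0.094,0.022],0],[[0,0,0],[0,0.102,0.029],0],[[0,0,0],[0,0.11,0.036],0],[[0,0,0],[0,0.117,0.044],0]]'

```text
t: 9.82
tool_pos: [0.6459, -0.2405, 0.2048]
tool_rot: [2.049, 1.463, 0.529]
contact_force: [-0.3, -0.4, 0.4]
opening: -0.0003
```

Run:
```python
from kin import *
hL,C=cad("large");Rt=toolR(-.333,40)
o=ctrl.get_obs();print(o["t"],o["q"],o["tool_pos"],o["contact_force"])
print(C.inv().apply(o["tool_pos"]-hL))
b=get_image("scene")[150:300,200:360]
cv2.imwrite("pics/k.png",cv2.resize(b,None,fx=4,fy=4)[:,:,::-1])
```

```text
9.8167 [-0.5092 -0.1523  1.9684  0.1845  0.6409 -1.8582] [ 0.6459 -0.2405  0.2048] [-0.2613 -0.4181  0.4044]
[0.0112 0.0008 0.1098]
```

View pics/k.png

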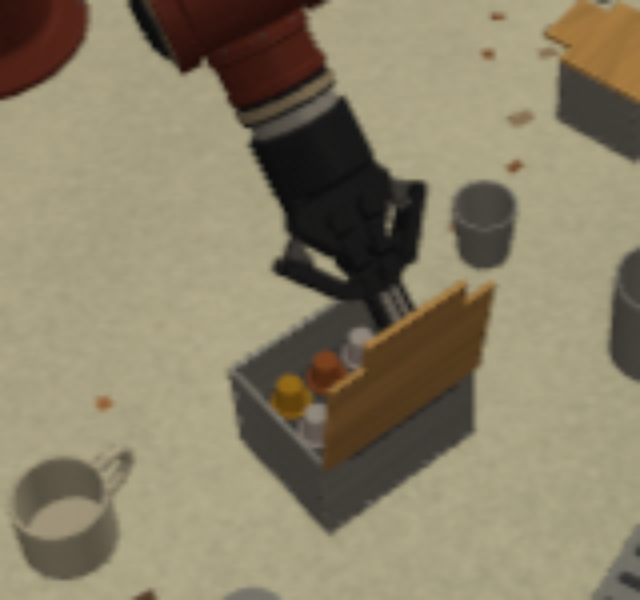

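>>> jog_arm --deltas '[[[0,0,0],[0,0.002,0.003],0],[[0,0,0],[0,0.002,0.003],0],[[0,0,0],[0,0.002,0.003],0],[[0,0,0],[0,0.002,0.003],0],[[0,0,0],[0,0.002,0.003],0],[[0,0,0],[0,0.002,0.003],0],[[0,0,0],[0,0.002,0.003],0],[[0,0,0],[0,0.002,0.003],0]]'

```text
t: 10.53
tool_pos: [0.6476, -0.241, 0.2033]
tool_rot: [2.05, 1.464, 0.528]
contact_force: [-0.7, 0.1, -0.7]
opening: 0.0002
```

Run:
```python
from kin import *
o=ctrl.get_obs();print(o["t"],o["tool_pos"],o["contact_force"])
b=get_image("scene")[150:300,200:360]
cv2.imwrite("pics/l.png",cv2.resize(b,None,fx=4,fy=4)[:,:,::-1])
```

```text
10.5333 [ 0.6476 -0.241   0.2033] [-0.6593  0.069  -0.7294]
```

View pics/l.png

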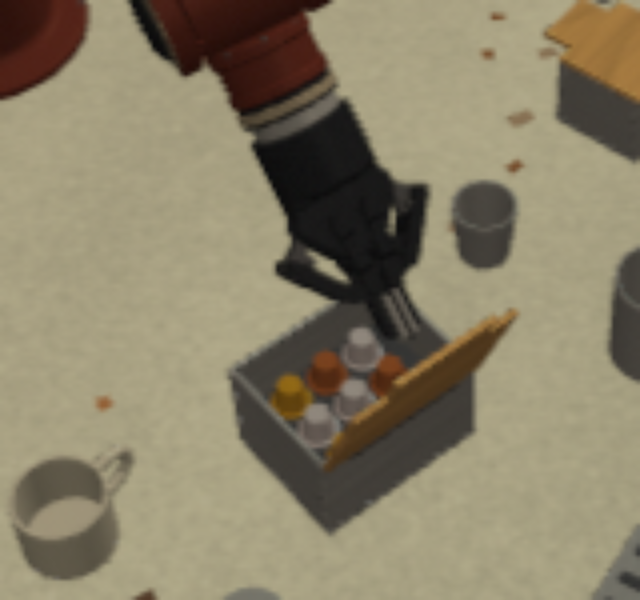

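>>> jog_arm --deltas '[[[0,0,0],[0,0,-0.02],0],[[0,0,0],[0,0,-0.045],0],[[0,0,0],[0,0,-0.075],0],[[0,0,0],[0,0,-0.1],0],[[0,0,0],[0,0,-0.12],0],[[0,0,0],[0,0,-0.12],0],[[0,0,0],[0,0,-0.12],0],[[0,0,0],[0,0,-0.12],0]]'

```text
t: 11.25
tool_pos: [0.5748, -0.2154, 0.2938]
tool_rot: [2.051, 1.465, 0.527]
contact_force: [0.3, 0.5, -0.3]
opening: -0.0001
```

Run:
```python
from kin import *
o=ctrl.get_obs();print(o["t"],o["tool_pos"],o["contact_force"],o["q"])
a=get_image("top");b=get_image("scene")
cv2.imwrite("pics/m.png",np.vstack([cv2.resize(a,(480,300)),cv2.resize(b,(480,300))])[:,:,::-1])
cv2.imwrite("pics/ms.png",b[:,:,::-1])
cv2.imwrite("pics/ms1.png",cv2.resize(b[200:300,240:340],None,fx=6,fy=6,interpolation=cv2.INTER_CUBIC)[:,:,::-1])
b0=cv2.imread("pics/scene0.png")
d=cv2.absdiff(b[:,:,::-1].copy(),b0).max(2);cv2.imwrite("pics/md.png",np.clip(d.astype(int)*3,0,255).astype(np.uint8))
# predicted lip tip at 1.95
hL,C=cad("large")
for s in(.045,-.045):
    print(proj("scene",hL+C.apply([-.15*np.cos(1.95),s,.15*np.sin(1.95)])))
```

```text
11.25 [ 0.5748 -0.2154  0.2938] [ 0.2669  0.5308 -0.2519] [-0.5388 -0.4309  2.0374  0.1711  0.8549 -1.8459]
[323.0057 228.5479]
[297.9231 245.6363]
```

View pics/m.png

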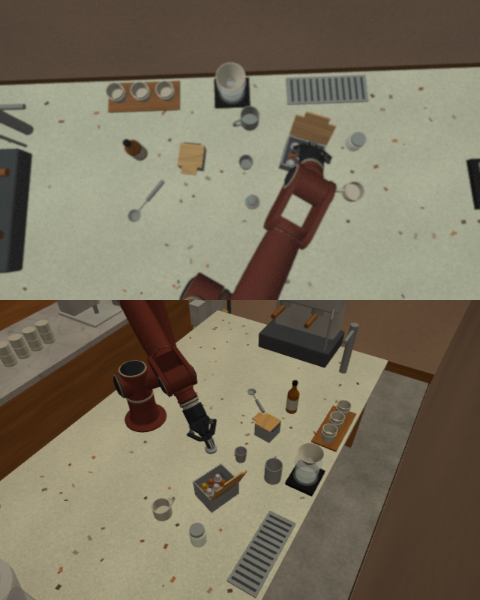

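View pics/md.png

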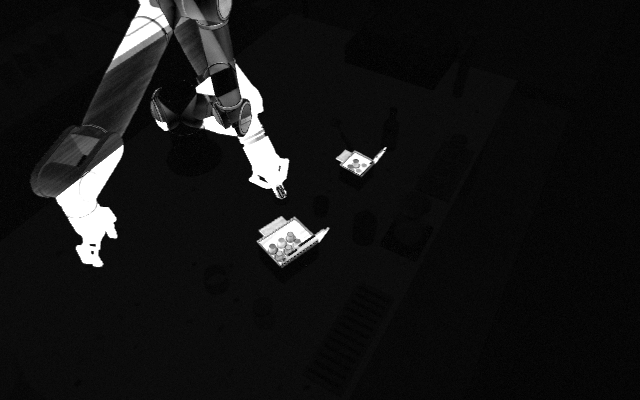

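View pics/ms1.png

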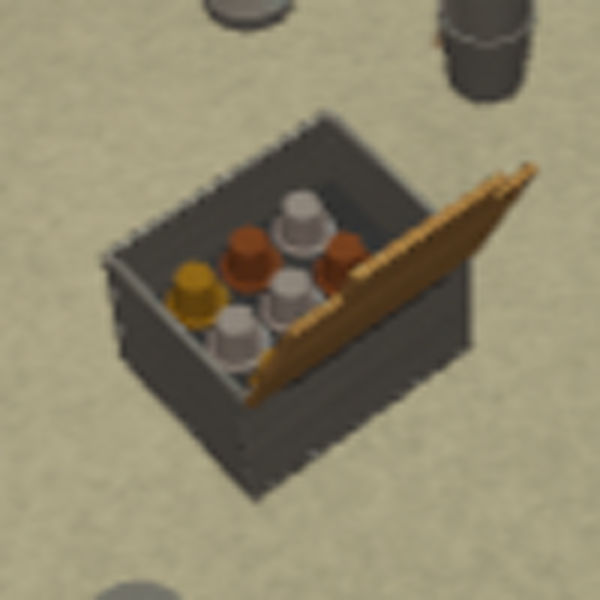

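Run:
```python
from station import job
print(job.finish_job())
```

```text
the job is handed in; nothing more can be done
None
```

I did both lids in the order asked and handed the job in at about 11.4 s of the 61 s allowed. `finish_job` gives no verdict, so the results below rest on my own checks.

- **Small caddy:** I pushed its open lid over from behind with closed fingers and it fell shut. The pictures show it lying flat.
- **Large caddy:** I lifted its lid with the closed fingertips under the front lip, past upright, and it fell open by itself. The lip corners were within about 1 pixel of where I calculated them for the 1.95 rad stop.
- **Other things on the counter:** Comparing the scene camera's first and last pictures, only the two lids and the arm changed. Neither caddy nor any bystander shows movement.
- **Forces:** Every force reading between moves stayed under about 2 N, which is the sensor's noise level. The arm ended about 0.12 m back from the lid, touching nothing.

My first 45° tilt in front of the large caddy reached the end of joint 2's range (−1.009 of −1.01 rad) and the arm stopped a little short. I used a 40° tilt instead. No other check failed or disagreed.

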